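# Set the die gap of a snap-fastener press by touch and clicks

## Robot

A 7-joint arm with a two-finger parallel gripper is mounted at the origin on the work surface. World frame = base frame: x ahead of the robot, y to its left, z up, the work surface at z = 0. Lengths are in m, angles in rad, forces in N, time in s.
With the tool pointing down it reaches from about 0.4 to 0.875 m from the base axis. Payload 19.3 kg.
Tool frame: the origin (TCP) lies at the very end of the fingers, on their centre line; the grasp point (between the pads) lies 19 mm behind it; z points along the fingers, y is the line along which they close (so a half turn about z gives the same grasp; the last joint's range is limited). The gripper opens to 85 mm and grips with 20 to 120 N. Pads are 22 mm wide; open, the fingers measure 114 mm over their backs; the gripper's body (76 mm by 85 mm) begins 54 mm behind the grasp point. The pads swing forward as they close: fully open they stand 13 mm farther back than shut.
Start: joints at [1.277, 0.521, -0.036, 1.599, 0.021, 1.021, -0.113], TCP at [0.139, -0.609, 0.231] pointing down, gripper open.
Joint ranges: [-2.91, 2.91], [-0.3, 2.13], [-1.5, 1.42], [0.17, 2.43], [-1.26, 4.41], [0.16, 1.93], [-2.52, 2.52]. Speed limits (rad/s): [1.89, 1.89, 2.39, 2.39, 3.01, 3.01, 3.01].

## Interface

Orientations are given as [roll, pitch, yaw] about the fixed x, y, z axes, in that order (R = Rz(yaw) Ry(pitch) Rx(roll)).
In Python, from workcell import bot gives the robot as it stands.
- The arm moves only by the shell command python3 -m crank 'ROWS' [FORCE]. ROWS is a JSON object of lists of equal length, an entry for each row: "travel": the shift along the world's x, y, z in cm, a list of three; "turn": the turn, a rotation vector about the world's x, y, z in degrees, a list of three; "gripper": the closure, from 0 (fully open) to 1 (shut). A call has exactly 5 rows; each row is the pose to reach, as a shift and turn from the pose commanded when the call began; what a row does not reach only later rows make up. A row lasts 1/10 s, in which the tool goes at most 50 mm and 8.59 degrees, less where a joint would pass 70% of its speed; a pose out of reach is approached as far as the arm can. A call with a gripper value outside its range is refused whole. The fingers move at their own pace and stop on an object; FORCE is the grip in N (left out, the last holds). Time passes only in rows, so rows that repeat a pose let the fingers close, or fill a call up. It gives the time, the measured TCP pose, the force, the opening and the grip force at its end, in the units of the state.
- bot.observe(): the state, without advancing time (a new reading comes with each control period).
- bot.grab_frame(name): name is "side" or "top" or "wrist"; returns a dict with "pixels" (400x640x3 uint8, red, green, blue), "fx", "fy", "cx", "cy" (pixels), "extrinsics" (4x4, takes a point from world to camera coordinates). Camera axes: x right, y down, z forward; pixel columns grow to the right and rows downward; lengths in m; the calibration is good to about 2 mm. A picture is of the moment at which its call begins. There is no depth.
- bot.job_done(): hands the job in; it is judged then, once.
The state is a dict: "clock": time; "qpos": joint angles; "qd": joint speeds; "joint_efforts": joint torques, N m; "position": TCP position; "tool_rot": TCP orientation; "force": force on the tool from outside, world axes, zero at the start; "moment": the same for the moment, N m; "grip_width": finger opening in m; "finger_force": force on a finger pad.
Only numpy, scipy, OpenCV 4.12 (cv2) and the standard library are available. Lean on these libraries where they do the work, as an engineer would, in place of code of your own. Each camera call takes 0.05 s, during which the arm holds its last target. There are 200 camera calls.

## Task

Set up the snap press for the next job: turn the knurled ring on its head clockwise until the two dies just touch, without forcing them, then back it off five clicks and push the lock lever fully down. Leave everything else on the bench where it is.

Things in the scene. Friction and masses are not known exactly. Their poses are not given: they have to be found in the camera images.
- press: snap-fastener press, a grey cast C-frame bolted down: base 210 x 115 x 22 mm, column at the back, head 128 to 182 mm up. Origin under the middle of the base; its -x axis points to its front, +y to its left. The die axis is 35 mm in front of the origin. A hand lever on its right is latched down and fixed; its black ball is 143 mm in front, 56 mm to the right, 83 mm up.
- ring_top (a point): centre of the top of the plain knurled steel ring on the press head; its axis is upright. Ring 58 mm in diameter, 28 mm high (185.5 to 213.5 mm up), clear all round: grip it from above across any diameter. 24 clicks a turn (0.262 rad each, felt as torque rising and falling, up to 0.2 N m); let go, it drops into the nearest click. Nothing there is over 10 mm above its top.
- upper_die (a point): centre of the lower face of the upper die (13 mm in diameter) under the head, on the ring's axis. Turning the ring clockwise (from above) lowers it 12 mm a turn, 0.5 mm a click. From the start the dies touch after 0.7 to 2.2 rad, a place unknown each time; there the ring's torque jumps by 0.3 N m within 0.01 rad, then climbs 0.09 N m per 0.01 rad as the frame springs; over 1 N m harms the dies.
- lower_die (a point): centre of the upper face of the lower die (18 mm in diameter) on its post, 90 mm up, straight under the upper die. The gap is the height of upper_die above it: 0 at the touch, when a click lies 0.05 mm below and the next ones 0.45, 0.95 mm and so on above; so the fifth click leaves 2.45 mm (1.28 rad back from the first touch). Measured heights are too rough to tell clicks apart.
- lock (a joint): lock lever of the ring, on the left of the press head: near 0 = raised, ring free; 0.9 rad = down on its stop, ring locked. Horizontal axis across the press; it stays where it is left and takes under 7 N at its knob, more only on the stop. Its cam blocks the click ball: lock it only when the ring sits in a click.
- lock_knob (a point): centre of the black ball (20 mm diameter) on the end of the lock lever, 83 mm left of the die axis. The lever, 76 mm long, points to the press's front: 0.5 rad above level when raised, 0.4 rad below when locked, so the knob goes from about 199 down to 133 mm up, shifting at most 9 mm front to back on the way. Press it straight down.
- thread_cone: cone of dark green thread, 52 mm across, 88 mm high; origin at the centre of its underside, z up (not part of the job)
- thread_spool: small paper spool of grey thread, 32 mm across, 50 mm high; origin at the centre of its underside (not part of the job)
- thimble: orange thimble, 25 mm across, 24 mm high; origin at the centre of its underside (not part of the job)
- tape_measure: rolled-up white measuring tape, 54 mm across, 16 mm high; origin at the centre of its underside (not part of the job)
- scissors: small embroidery scissors lying flat, 150 mm long, 10 mm high; origin near the pivot, blades towards its +x (not part of the job)
- needle_case: round scalloped orange needle case, 108 mm across, 28 mm high; origin at the centre of its underside (not part of the job)
- stud_dish: small round steel dish of press studs, 72 mm across, 16 mm high; origin at the centre of its underside (not part of the job)
- die_rack: wooden block with three spare dies standing in it, 52 x 96 x 50 mm; origin at the centre of its underside (not part of the job)

How it is judged:
By the outcome, as a careful person would: the job done as asked, in the order asked, and still so for the second after the job is handed in, with the robot touching nothing.
It also fails if it takes over 72 s, if anything falls off the work surface, if the arm or the gripper's body presses on something with over 40 N, if the wrist force passes 120 N, or if a joint passes its speed limit or range.

## Working session

There is one attempt and no reset: what is moved stays moved. The work goes in short steps, Python scripts to look and compute and a shell command to move; the robot and the scene stay as the last step left them, time stands still between calls to the robot, and variables do not carry over. Pictures are saved under pics/ and viewed, at most 10 in all, crops included, and the job is handed in when it is done.

```bash
mkdir -p pics; ls
cat > h.py <<'E'
from workcell import bot
import numpy as np, cv2
def save(n,f):
    d=bot.grab_frame(n); cv2.imwrite('pics/'+f,d['pixels'][:,:,::-1]); return d
def P(d): return np.diag([1,1,1])@np.array([[d['fx'],0,d['cx']],[0,d['fy'],d['cy']],[0,0,1]])@np.array(d['extrinsics'])[:3]
def proj(d,X):
    p=P(d)@np.append(X,1); return p[:2]/p[2]
def onz(d,uv,z):
    M=P(d); A=np.c_[M[:,0],M[:,1],-np.array([uv[0],uv[1],1])]; return np.linalg.solve(A,-(M[:,2]*z+M[:,3]))[:2]
E
python3 - <<'E'
from h import *
import pickle
a=save('side','side0.png');b=save('top','top0.png')
pickle.dump((a,b),open('cams.pkl','wb'))
for d in (a,b):
    E=np.array(d['extrinsics']);print(-E[:3,:3].T@E[:3,3],E[2,:3])
s=bot.observe();print({k:np.round(v,3) for k,v in s.items()})
E
```

```text
pics
[ 0.24320254 -0.65690934  0.66743741] [ 0.33154819  0.73895726 -0.58653045]
[ 0.24829297 -0.02426695  1.68575224] [ 0.18577079 -0.00287692 -0.98258889]
{'clock': np.float64(0.1), 'qpos': array([ 1.277,  0.522, -0.036,  1.6  ,  0.021,  1.021, -0.113]), 'qd': array([-0.001,  0.001,  0.001, -0.   , -0.001, -0.   , -0.   ]), 'joint_efforts': array([ 5.0000e-03, -9.2846e+01,  1.9840e+00, -3.7053e+01,  1.8000e-02,
        5.0000e-03,  0.0000e+00]), 'position': array([ 0.139, -0.609,  0.231]), 'tool_rot': array([-3.141,  0.   ,  0.224]), 'force': array([-0.999,  0.644, -0.144]), 'moment': array([-0.029,  0.046, -0.037]), 'finger_force': np.float64(0.0), 'grip_width': np.float64(0.085)}
```

View pics/side0.png

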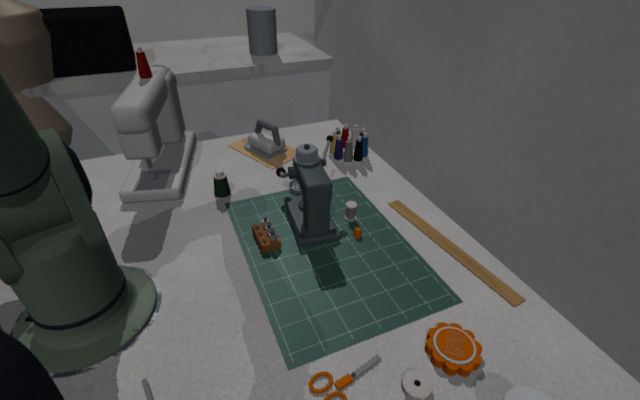

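View pics/top0.png

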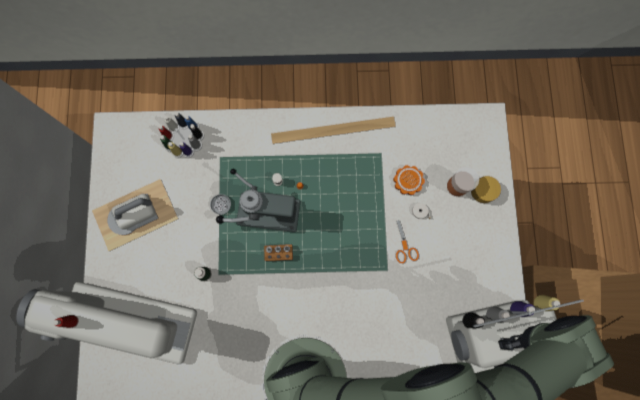

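The side view shows the press near (313,195), with its ring at (307,150) and a black ball at (281,172). In the top view the ring is near (251,201), with black balls at (233,171) and (220,219). I'll zoom in on both.

Run:
```python
import cv2,numpy as np
s=cv2.imread('pics/side0.png')[130:260,260:390];t=cv2.imread('pics/top0.png')[150:280,190:320]
r=lambda i:cv2.resize(i,(400,400),interpolation=cv2.INTER_CUBIC)
o=cv2.convertScaleAbs(np.hstack([r(s),r(t)]),alpha=1.6,beta=10)
cv2.imwrite('pics/crop1.png',o)
import pickle
from h import proj,onz
a,b=pickle.load(open('cams.pkl','rb'))
print(a['fx'],b['fx'])
for uv,z in (((251,200.5),.2135),((233,171),.199),((220,219),.083)): 
    p=onz(b,uv,z); print(p, proj(a,[*p,z]))
```

```text
369.0048181605431 489.70528026064994
[0.55754468 0.14993683] [303.79041272 149.47627257]
[0.65638825 0.20806237] [328.66166808 139.15352757]
[0.52459768 0.26828624] [279.67617804 172.80875446]
```

View pics/crop1.png

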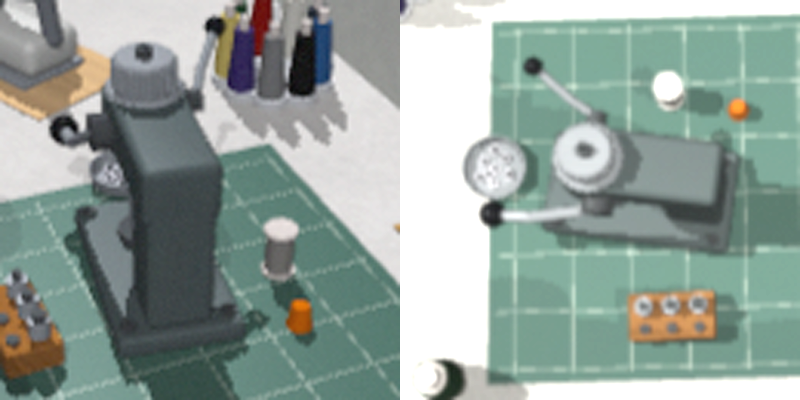

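The crops settle which ball is which. The lock ball is the far one, at side (329.9,138.5) and top (233.2,171.4). The hand-lever ball is at side (280.5,172.2) and top (219.2,219.5). The ring top is at side (306.8,147) and top (251,199). Next I triangulate these.

Run:
```python
from h import *
import pickle
a,b=pickle.load(open('cams.pkl','rb'))
for n,s,t in (('ringnub',(306.8,146.9),(250.8,198.6)),('knob',(329.9,138.5),(233.2,171.4)),('ball',(280.5,172.2),(219.2,219.5))):
    X=cv2.triangulatePoints(P(a),P(b),np.array(s,float),np.array(t,float))[:,0];X=X[:3]/X[3];print(n,X.round(4))
for uv,z in (((250.8,198.6),.22),((251.1,199.2),.2135),((233.2,171.4),.199),((219.2,219.5),.083),((254,188.3),.163)): print(onz(b,uv,z))
```

```text
ringnub [0.5635 0.1495 0.2196]
knob [0.6562 0.2066 0.2012]
ball [0.5247 0.2706 0.0831]
[0.56212966 0.14977674]
[0.56161641 0.1496278 ]
[0.6550776  0.20742692]
[0.52297527 0.2709219 ]
[0.60769163 0.14632268]
```

```bash
python3 -m crank '{"travel":[[4,4,3],[8,8,6],[12,12,8],[16,16,8],[20,20,8]],"turn":[[0,0,8],[0,0,16],[0,0,24],[0,0,32],[0,0,40]],"gripper":[0,0,0,0,0]}' 40
```

```text
clock: 0.6
position: [0.3052, -0.4427, 0.3089]
tool_rot: [3.14, 0.001, 0.927]
force: [1.7, -0.9, 0.4]
grip_width: 0.0854
finger_force: 0.0
```

```bash
python3 -m crank '{"travel":[[3,4,0],[6,8,0],[9,12,0],[12,16,0],[15,20,0]],"turn":[[0,0,8],[0,0,16],[0,0,24],[0,0,32],[0,0,40]],"gripper":[0,0,0,0,0]}' 
python3 -m crank '{"travel":[[2,4,0],[4,8,0],[6,12,0],[7,16,0],[7,20,0]],"turn":[[0,0,8],[0,0,16],[0,0,24],[0,0,32],[0,0,40]],"gripper":[0,0,0,0,0]}'
python3 - <<'E'
from h import *
s=bot.observe();print(s['qpos'].round(3),s['position'],s['tool_rot'])
E
```

```text
clock: 1.1
position: [0.4548, -0.2422, 0.3081]
tool_rot: [-3.142, 0.0, 1.626]
force: [0.2, -0.5, 0.3]
grip_width: 0.0855
finger_force: 0.0
clock: 1.6
position: [0.5247, -0.0421, 0.3077]
tool_rot: [3.141, -0.001, 2.324]
force: [0.4, -0.2, 0.2]
grip_width: 0.0854
finger_force: 0.0
[ 0.524  0.356 -0.725  1.734  0.256  1.148  0.477] [ 0.52468979 -0.04209393  0.30765726] [ 3.14132756e+00 -6.98917125e-04  2.32416965e+00]
```

```bash
python3 -m crank '{"travel":[[1,4,0],[2,8,0],[3,12,0],[3.7,16,0],[3.7,18.5,0]],"turn":[[0,0,7],[0,0,14],[0,0,21],[0,0,28],[0,0,35]],"gripper":[0,0,0,0,0]}' 
python3 -m crank '{"travel":[[0,0,0],[0,0,0],[0,0,0],[0,0,0],[0,0,0]],"turn":[[0,0,0],[0,0,0],[0,0,0],[0,0,0],[0,0,0]],"gripper":[0,0,0,0,0]}'
python3 - <<'E'
from h import *
d=save('wrist','w1.png')
s=bot.observe();print(s['qpos'].round(3),s['position'],s['tool_rot'],s['moment'])
print(proj(d,[.562,.1497,.2135]),proj(d,[.6562,.2066,.2]),proj(d,s['position']))
E
```

```text
clock: 2.1
position: [0.5611, 0.144, 0.3077]
tool_rot: [3.141, -0.001, 2.936]
force: [0.3, 0.9, 0.0]
grip_width: 0.0853
finger_force: 0.0
clock: 2.6
position: [0.5612, 0.1402, 0.3081]
tool_rot: [-3.141, 0.0, 2.927]
force: [0.4, 0.2, 0.7]
grip_width: 0.085
finger_force: 0.0
[ 0.252  0.49  -0.871  1.599  0.392  1.236  0.666] [0.56120724 0.14041927 0.30813657] [-3.14140203e+00  2.57524225e-04  2.92779949e+00] [-0.0037226   0.02124085 -0.00862324]
[335.36282681 202.94763806] [424.02108798 289.58665705] [323.76682936 264.81509634]
```

View pics/w1.png

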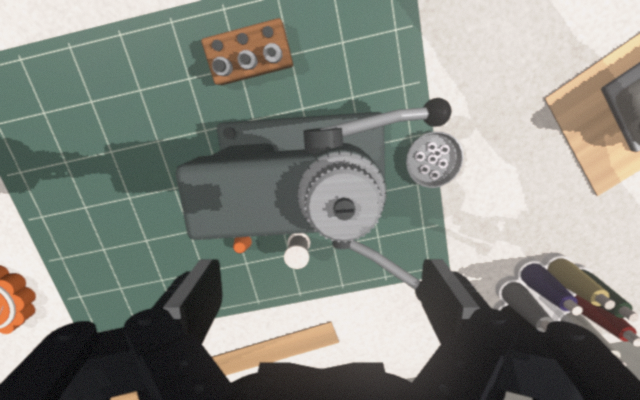

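The ring's top disc is centred near (344,201) in the wrist view, spanning columns 303–385. The knob is hidden behind the right finger.

Run:
```python
from h import *
d=bot.grab_frame('wrist')
print(d['fx'],onz(d,(344,201),.2135),onz(d,(303,201),.2135),onz(d,(385,201),.2135),onz(d,(437,112),.083))
g=cv2.cvtColor(d['pixels'],cv2.COLOR_RGB2GRAY)
c=cv2.HoughCircles(cv2.medianBlur(g,3),cv2.HOUGH_GRADIENT,1,40,param1=100,param2=20,minRadius=34,maxRadius=46);print(c)
```

```text
339.5787151762152 [0.56186591 0.15632882] [0.55549091 0.12709992] [0.56824121 0.18555913] [0.52715343 0.27124813]
[[[341.5 194.5  43.1]
  [551.5 293.5  36.6]]]
```

```bash
python3 -m crank '{"travel":[[0,1.5,-3],[0,1.5,-6],[0,1.5,-8],[0,1.5,-8.5],[0,1.5,-8.5]],"turn":[[0,0,0],[0,0,0],[0,0,0],[0,0,0],[0,0,0]],"gripper":[0,0,0,0,0]}'
python3 - <<'E'
from h import *
d=save('wrist','w2.png')
E
```

```text
clock: 3.2
position: [0.561, 0.1559, 0.223]
tool_rot: [-3.141, -0.001, 2.929]
force: [-0.3, -0.4, 1.2]
grip_width: 0.0856
finger_force: 0.0
```

View pics/w2.png

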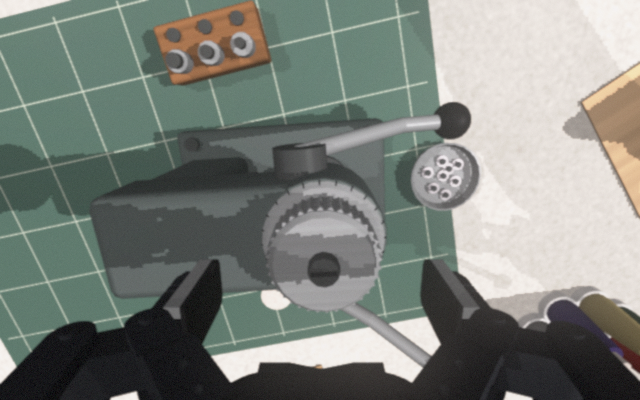

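The ring's top face is centred near (323,257) in the wrist view. It sits symmetrically between the fingers, so I go down and grip.

```bash
python3 -m crank '{"travel":[[0,0,-2],[0,0,-3],[0,0,-4],[0,0,-4],[0,0,-4]],"turn":[[0,0,0],[0,0,0],[0,0,0],[0,0,0],[0,0,0]],"gripper":[0,0,0,0,0]}'
python3 -m crank '{"travel":[[0,0,0],[0,0,0],[0,0,0],[0,0,0],[0,0,0]],"turn":[[0,0,0],[0,0,0],[0,0,0],[0,0,0],[0,0,0]],"gripper":[0.3,0.35,0.4,0.5,0.5]}' 40
python3 - <<'E'
from h import *
s=bot.observe();print(s['position'],s['tool_rot'],s['force'],s['moment'],s['qpos'])
E
```

```text
clock: 3.75
position: [0.5613, 0.1562, 0.1835]
tool_rot: [3.141, 0.0, 2.929]
force: [0.0, 0.6, 0.3]
grip_width: 0.0854
finger_force: 0.0
clock: 4.25
position: [0.5615, 0.1567, 0.1839]
tool_rot: [3.14, 0.001, 2.929]
force: [-0.6, 2.5, 5.9]
grip_width: 0.0573
finger_force: 41.4
[0.56145183 0.15670896 0.18390485] [3.14041681e+00 1.11823125e-03 2.92935067e+00] [-0.58112748  2.45032402  5.94929699] [ 0.26048391  0.12758059 -0.0732024 ] [ 0.17439973  0.62209226 -0.80376834  1.73350275  0.51828384  1.00976394
  0.53864208]
```

```bash
cat > m.py <<'E'
from h import *
s=bot.observe();print('yaw %.2f deg  Mz %.3f'%(np.degrees(s['tool_rot'][2]),s['moment'][2]),'F',s['force'].round(1),'pos',s['position'].round(4),'j7 %.2f'%s['qpos'][6])
E
python3 -m crank '{"travel":[[0,0,0],[0,0,0],[0,0,0],[0,0,0],[0,0,0]],"turn":[[0,0,-4],[0,0,-8],[0,0,-12],[0,0,-16],[0,0,-20]],"gripper":[0.5,0.5,0.5,0.5,0.5]}' >/dev/null; python3 m.py
python3 -m crank '{"travel":[[0,0,0],[0,0,0],[0,0,0],[0,0,0],[0,0,0]],"turn":[[0,0,-4],[0,0,-8],[0,0,-12],[0,0,-15],[0,0,-17]],"gripper":[0.5,0.5,0.5,0.5,0.5]}' ; python3 m.py
```

```text
yaw 147.74 deg  Mz 0.207 F [ 5.6 11.6 -1.6] pos [0.562  0.1582 0.184 ] j7 0.23
clock: 5.25
position: [0.5628, 0.1593, 0.1841]
tool_rot: [3.134, -0.001, 2.283]
force: [13.6, 16.6, -7.9]
grip_width: 0.057
finger_force: 44.1
yaw 130.81 deg  Mz 0.151 F [13.6 16.6 -7.9] pos [0.5628 0.1593 0.1841] j7 -0.02
```

```bash
python3 -m crank '{"travel":[[0.05,0.1,0],[0.1,0.2,0],[0.2,0.3,0],[0.2,0.3,0],[0.2,0.3,0]],"turn":[[0,0,0],[0,0,0],[0,0,0],[0,0,0],[0,0,0]],"gripper":[0.5,0.5,0.5,0.5,0.5]}' >/dev/null; python3 m.py
```

```text
yaw 130.85 deg  Mz 0.035 F [-2.7  3.1  7.6] pos [0.5633 0.1598 0.1839] j7 -0.02
```

```bash
cat >> m.py <<'E'
import sys
if s['moment'][2]>0.30: print('STOP'); sys.exit(1)
E
T='"travel"'; Q() { python3 m.py; }
python3 -m crank '{"travel":[[0,0,0],[0,0,0],[0,0,0],[0,0,0],[0,0,0]],"turn":[[0,0,-1],[0,0,-2],[0,0,-2],[0,0,-2],[0,0,-2]],"gripper":[0.5,0.5,0.5,0.5,0.5]}' >/dev/null; Q &&
python3 -m crank '{"travel":[[0,0,0],[0,0,0],[0,0,0],[0,0,0],[0,0,0]],"turn":[[0,0,-1],[0,0,-2],[0,0,-2],[0,0,-2],[0,0,-2]],"gripper":[0.5,0.5,0.5,0.5,0.5]}' >/dev/null && Q &&
python3 -m crank '{"travel":[[0,0,0],[0,0,0],[0,0,0],[0,0,0],[0,0,0]],"turn":[[0,0,-1],[0,0,-2],[0,0,-2],[0,0,-2],[0,0,-2]],"gripper":[0.5,0.5,0.5,0.5,0.5]}' >/dev/null && Q &&
python3 -m crank '{"travel":[[0,0,0],[0,0,0],[0,0,0],[0,0,0],[0,0,0]],"turn":[[0,0,-1],[0,0,-2],[0,0,-2],[0,0,-2],[0,0,-2]],"gripper":[0.5,0.5,0.5,0.5,0.5]}' >/dev/null && Q &&
python3 -m crank '{"travel":[[0,0,0],[0,0,0],[0,0,0],[0,0,0],[0,0,0]],"turn":[[0,0,-1],[0,0,-2],[0,0,-2],[0,0,-2],[0,0,-2]],"gripper":[0.5,0.5,0.5,0.5,0.5]}' >/dev/null && Q
```

```text
yaw 128.85 deg  Mz 0.020 F [-1.4  2.8  7.1] pos [0.5634 0.1599 0.1839] j7 -0.05
yaw 126.85 deg  Mz -0.041 F [0.1 5.3 6.4] pos [0.5635 0.16   0.1839] j7 -0.08
yaw 124.86 deg  Mz -0.057 F [1.4 3.8 7. ] pos [0.5636 0.1602 0.1839] j7 -0.11
yaw 122.86 deg  Mz -0.040 F [2.1 5.6 4.5] pos [0.5637 0.1603 0.184 ] j7 -0.15
yaw 120.86 deg  Mz 0.005 F [3.2 6.4 4.3] pos [0.5639 0.1604 0.184 ] j7 -0.18
```

```bash
Q() { python3 m.py; }
python3 -m crank '{"travel":[[0.05,0.1,0],[0.05,0.1,0],[0.05,0.1,0],[0.05,0.1,0],[0.05,0.1,0]],"turn":[[0,0,-1],[0,0,-2],[0,0,-2],[0,0,-2],[0,0,-2]],"gripper":[0.5,0.5,0.5,0.5,0.5]}' >/dev/null; Q &&
python3 -m crank '{"travel":[[0,0,0],[0,0,0],[0,0,0],[0,0,0],[0,0,0]],"turn":[[0,0,-1],[0,0,-2],[0,0,-2],[0,0,-2],[0,0,-2]],"gripper":[0.5,0.5,0.5,0.5,0.5]}' >/dev/null && Q &&
python3 -m crank '{"travel":[[0,0,0],[0,0,0],[0,0,0],[0,0,0],[0,0,0]],"turn":[[0,0,-1],[0,0,-2],[0,0,-2],[0,0,-2],[0,0,-2]],"gripper":[0.5,0.5,0.5,0.5,0.5]}' >/dev/null && Q &&
python3 -m crank '{"travel":[[0,0,0],[0,0,0],[0,0,0],[0,0,0],[0,0,0]],"turn":[[0,0,-1],[0,0,-2],[0,0,-2],[0,0,-2],[0,0,-2]],"gripper":[0.5,0.5,0.5,0.5,0.5]}' >/dev/null && Q &&
python3 -m crank '{"travel":[[0,0,0],[0,0,0],[0,0,0],[0,0,0],[0,0,0]],"turn":[[0,0,-1],[0,0,-2],[0,0,-2],[0,0,-2],[0,0,-2]],"gripper":[0.5,0.5,0.5,0.5,0.5]}' >/dev/null && Q &&
python3 -m crank '{"travel":[[0,0,0],[0,0,0],[0,0,0],[0,0,0],[0,0,0]],"turn":[[0,0,-1],[0,0,-2],[0,0,-2],[0,0,-2],[0,0,-2]],"gripper":[0.5,0.5,0.5,0.5,0.5]}' >/dev/null && Q
```

```text
yaw 118.84 deg  Mz 0.068 F [1.1 2.2 7. ] pos [0.5641 0.1606 0.1839] j7 -0.21
yaw 116.84 deg  Mz 0.070 F [1.6 2.1 5. ] pos [0.5643 0.1607 0.1839] j7 -0.24
yaw 114.85 deg  Mz 0.020 F [3.6 3.2 5.7] pos [0.5644 0.1608 0.1839] j7 -0.27
yaw 112.85 deg  Mz -0.017 F [4.  3.4 5.6] pos [0.5645 0.1608 0.1839] j7 -0.30
yaw 110.85 deg  Mz -0.050 F [4.3 5.2 5.5] pos [0.5646 0.1609 0.184 ] j7 -0.33
yaw 108.85 deg  Mz 0.028 F [6.2 4.4 4.1] pos [0.5648 0.161  0.184 ] j7 -0.36
```

```bash
sed -i 's/>0.30/>0.18/' m.py; Q() { python3 m.py; }
python3 -m crank '{"travel":[[0,0,0],[0,0,0],[0,0,0],[0,0,0],[0,0,0]],"turn":[[0,0,-0.5],[0,0,-1],[0,0,-1],[0,0,-1],[0,0,-1]],"gripper":[0.5,0.5,0.5,0.5,0.5]}' >/dev/null; Q &&
python3 -m crank '{"travel":[[0.1,0.05,0],[0.1,0.05,0],[0.1,0.05,0],[0.1,0.05,0],[0.1,0.05,0]],"turn":[[0,0,-0.5],[0,0,-1],[0,0,-1],[0,0,-1],[0,0,-1]],"gripper":[0.5,0.5,0.5,0.5,0.5]}' >/dev/null && Q
```

```text
yaw 107.86 deg  Mz -0.018 F [6.9 5.1 2.8] pos [0.5649 0.1611 0.184 ] j7 -0.37
yaw 106.85 deg  Mz -0.062 F [1.5 2.6 8.4] pos [0.5651 0.1612 0.1839] j7 -0.39
```

Not a touch, so I continue in 2° steps.

```bash
Q() { python3 m.py; }
python3 -m crank '{"travel":[[0,0,0],[0,0,0],[0,0,0],[0,0,0],[0,0,0]],"turn":[[0,0,-1],[0,0,-2],[0,0,-2],[0,0,-2],[0,0,-2]],"gripper":[0.5,0.5,0.5,0.5,0.5]}' >/dev/null; Q &&
python3 -m crank '{"travel":[[0,0,0],[0,0,0],[0,0,0],[0,0,0],[0,0,0]],"turn":[[0,0,-1],[0,0,-2],[0,0,-2],[0,0,-2],[0,0,-2]],"gripper":[0.5,0.5,0.5,0.5,0.5]}' >/dev/null && Q &&
python3 -m crank '{"travel":[[0,0,0],[0,0,0],[0,0,0],[0,0,0],[0,0,0]],"turn":[[0,0,-1],[0,0,-2],[0,0,-2],[0,0,-2],[0,0,-2]],"gripper":[0.5,0.5,0.5,0.5,0.5]}' >/dev/null && Q &&
python3 -m crank '{"travel":[[0.05,0.05,0],[0.05,0.05,0],[0.05,0.05,0],[0.05,0.05,0],[0.05,0.05,0]],"turn":[[0,0,-1],[0,0,-2],[0,0,-2],[0,0,-2],[0,0,-2]],"gripper":[0.5,0.5,0.5,0.5,0.5]}' >/dev/null && Q &&
python3 -m crank '{"travel":[[0,0,0],[0,0,0],[0,0,0],[0,0,0],[0,0,0]],"turn":[[0,0,-1],[0,0,-2],[0,0,-2],[0,0,-2],[0,0,-2]],"gripper":[0.5,0.5,0.5,0.5,0.5]}' >/dev/null && Q &&
python3 -m crank '{"travel":[[0,0,0],[0,0,0],[0,0,0],[0,0,0],[0,0,0]],"turn":[[0,0,-1],[0,0,-2],[0,0,-2],[0,0,-2],[0,0,-2]],"gripper":[0.5,0.5,0.5,0.5,0.5]}' >/dev/null && Q
```

```text
yaw 104.85 deg  Mz -0.013 F [2.8 3.3 6.5] pos [0.5653 0.1612 0.1839] j7 -0.42
yaw 102.85 deg  Mz 0.008 F [3.7 3.8 5. ] pos [0.5655 0.1612 0.184 ] j7 -0.45
yaw 100.85 deg  Mz 0.065 F [4.7 3.4 4.6] pos [0.5656 0.1612 0.1839] j7 -0.48
yaw 98.83 deg  Mz -0.065 F [2.5 0.2 8.8] pos [0.5659 0.1614 0.1839] j7 -0.51
yaw 96.83 deg  Mz -0.082 F [3.6 1.5 6.5] pos [0.566  0.1614 0.1839] j7 -0.54
yaw 94.83 deg  Mz -0.050 F [4.  1.  5.5] pos [0.5662 0.1615 0.184 ] j7 -0.57
```

```bash
Q() { python3 m.py; }
python3 -m crank '{"travel":[[0,0,0],[0,0,0],[0,0,0],[0,0,0],[0,0,0]],"turn":[[0,0,-1],[0,0,-2],[0,0,-2],[0,0,-2],[0,0,-2]],"gripper":[0.5,0.5,0.5,0.5,0.5]}' >/dev/null; Q &&
python3 -m crank '{"travel":[[0,0,0],[0,0,0],[0,0,0],[0,0,0],[0,0,0]],"turn":[[0,0,-1],[0,0,-2],[0,0,-2],[0,0,-2],[0,0,-2]],"gripper":[0.5,0.5,0.5,0.5,0.5]}' >/dev/null && Q &&
python3 -m crank '{"travel":[[0.1,0.05,0],[0.1,0.05,0],[0.1,0.05,0],[0.1,0.05,0],[0.1,0.05,0]],"turn":[[0,0,-1],[0,0,-2],[0,0,-2],[0,0,-2],[0,0,-2]],"gripper":[0.5,0.5,0.5,0.5,0.5]}' >/dev/null && Q &&
python3 -m crank '{"travel":[[0,0,0],[0,0,0],[0,0,0],[0,0,0],[0,0,0]],"turn":[[0,0,-1],[0,0,-2],[0,0,-2],[0,0,-2],[0,0,-2]],"gripper":[0.5,0.5,0.5,0.5,0.5]}' >/dev/null && Q &&
python3 -m crank '{"travel":[[0,0,0],[0,0,0],[0,0,0],[0,0,0],[0,0,0]],"turn":[[0,0,-1],[0,0,-2],[0,0,-2],[0,0,-2],[0,0,-2]],"gripper":[0.5,0.5,0.5,0.5,0.5]}' >/dev/null && Q &&
python3 -m crank '{"travel":[[0,0,0],[0,0,0],[0,0,0],[0,0,0],[0,0,0]],"turn":[[0,0,-1],[0,0,-2],[0,0,-2],[0,0,-2],[0,0,-2]],"gripper":[0.5,0.5,0.5,0.5,0.5]}' >/dev/null && Q
```

```text
yaw 92.83 deg  Mz -0.012 F [6.8 3.1 4. ] pos [0.5664 0.1615 0.184 ] j7 -0.60
yaw 90.83 deg  Mz 0.002 F [8.2 2.2 3.6] pos [0.5665 0.1615 0.184 ] j7 -0.63
yaw 88.83 deg  Mz 0.032 F [ 2.9 -0.1  7.1] pos [0.5669 0.1616 0.1839] j7 -0.66
yaw 86.82 deg  Mz 0.043 F [ 5.  -0.7  7.4] pos [0.5671 0.1616 0.1839] j7 -0.69
yaw 84.82 deg  Mz 0.006 F [4.5 0.1 6. ] pos [0.5672 0.1616 0.184 ] j7 -0.72
yaw 82.81 deg  Mz -0.077 F [6.  0.1 6. ] pos [0.5673 0.1615 0.184 ] j7 -0.75
```

```bash
Q() { python3 m.py; }
python3 -m crank '{"travel":[[0.1,0,0],[0.1,0,0],[0.1,0,0],[0.1,0,0],[0.1,0,0]],"turn":[[0,0,-1],[0,0,-2],[0,0,-2],[0,0,-2],[0,0,-2]],"gripper":[0.5,0.5,0.5,0.5,0.5]}' >/dev/null; Q &&
python3 -m crank '{"travel":[[0,0,0],[0,0,0],[0,0,0],[0,0,0],[0,0,0]],"turn":[[0,0,-1],[0,0,-2],[0,0,-2],[0,0,-2],[0,0,-2]],"gripper":[0.5,0.5,0.5,0.5,0.5]}' >/dev/null && Q &&
python3 -m crank '{"travel":[[0,0,0],[0,0,0],[0,0,0],[0,0,0],[0,0,0]],"turn":[[0,0,-1],[0,0,-2],[0,0,-2],[0,0,-2],[0,0,-2]],"gripper":[0.5,0.5,0.5,0.5,0.5]}' >/dev/null && Q &&
python3 -m crank '{"travel":[[0,0,0],[0,0,0],[0,0,0],[0,0,0],[0,0,0]],"turn":[[0,0,-1],[0,0,-2],[0,0,-2],[0,0,-2],[0,0,-2]],"gripper":[0.5,0.5,0.5,0.5,0.5]}' >/dev/null && Q &&
python3 -m crank '{"travel":[[0,0,0],[0,0,0],[0,0,0],[0,0,0],[0,0,0]],"turn":[[0,0,-1],[0,0,-2],[0,0,-2],[0,0,-2],[0,0,-2]],"gripper":[0.5,0.5,0.5,0.5,0.5]}' >/dev/null && Q &&
python3 -m crank '{"travel":[[0,0,0],[0,0,0],[0,0,0],[0,0,0],[0,0,0]],"turn":[[0,0,-1],[0,0,-2],[0,0,-2],[0,0,-2],[0,0,-2]],"gripper":[0.5,0.5,0.5,0.5,0.5]}' >/dev/null && Q
```

```text
yaw 80.82 deg  Mz -0.087 F [0.4 0.3 9.4] pos [0.5677 0.1616 0.1839] j7 -0.78
yaw 78.82 deg  Mz -0.095 F [ 2.4 -0.7  6.8] pos [0.5679 0.1616 0.1839] j7 -0.81
yaw 76.85 deg  Mz 0.472 F [ 4.5 -0.2  5.4] pos [0.5681 0.1616 0.1839] j7 -0.84
STOP
```

Touch: the torque jumps from -0.10 to 0.47 N m between yaw 78.8° and 76.9°. I back off 75° to about 151.8°.

```bash
Q() { python3 m.py; }
python3 -m crank '{"travel":[[0,0,0],[0,0,0],[0,0,0],[0,0,0],[0,0,0]],"turn":[[0,0,5],[0,0,10],[0,0,15],[0,0,20],[0,0,25]],"gripper":[0.5,0.5,0.5,0.5,0.5]}' >/dev/null; Q ;
python3 -m crank '{"travel":[[0,0,0],[0,0,0],[0,0,0],[0,0,0],[0,0,0]],"turn":[[0,0,5],[0,0,10],[0,0,15],[0,0,20],[0,0,25]],"gripper":[0.5,0.5,0.5,0.5,0.5]}' >/dev/null ; Q
```

```text
yaw 102.04 deg  Mz -0.080 F [-12.7  -2.2  17. ] pos [0.5661 0.1614 0.1838] j7 -0.46
yaw 127.03 deg  Mz -0.292 F [-25.6  -9.9  29.2] pos [0.5643 0.1604 0.1836] j7 -0.08
```

```bash
Q() { python3 m.py; }
python3 -m crank '{"travel":[[-0.2,-0.1,0],[-0.3,-0.2,0],[-0.4,-0.2,0],[-0.4,-0.2,0],[-0.4,-0.2,0]],"turn":[[0,0,2],[0,0,6],[0,0,10],[0,0,14],[0,0,18]],"gripper":[0.5,0.5,0.5,0.5,0.5]}' >/dev/null; Q ;
python3 -m crank '{"travel":[[-0.1,-0.1,0],[-0.1,-0.1,0],[-0.1,-0.1,0],[-0.1,-0.1,0],[-0.1,-0.1,0]],"turn":[[0,0,2],[0,0,4],[0,0,6],[0,0,7],[0,0,7]],"gripper":[0.5,0.5,0.5,0.5,0.5]}' >/dev/null ; Q
```

```text
yaw 144.98 deg  Mz -0.112 F [-8.9 -4.7 16.6] pos [0.5626 0.159  0.1838] j7 0.19
yaw 151.87 deg  Mz 0.042 F [-3.3 -2.1 13.1] pos [0.5621 0.1584 0.1838] j7 0.29
```

```bash
python3 -m crank '{"travel":[[0,0,0],[0,0,0],[0,0,0],[0,0,0],[0,0,0]],"turn":[[0,0,0],[0,0,0],[0,0,0],[0,0,0],[0,0,0]],"gripper":[0,0,0,0,0]}' >/dev/null; python3 m.py
python3 -m crank '{"travel":[[0,0,1],[0,0,3],[0,0,6],[0,0,9],[0,0,11]],"turn":[[0,0,0],[0,0,0],[0,0,0],[0,0,0],[0,0,0]],"gripper":[0,0,0,0,0]}'
python3 -m crank '{"travel":[[0,0,0],[2,0,0],[4,1,0],[6,2,0],[8,3,0]],"turn":[[0,0,-8],[0,0,-16],[0,0,-24],[0,0,-32],[0,0,-40]],"gripper":[1,1,1,1,1]}' 20
python3 -m crank '{"travel":[[1,1,0],[1,2,0],[1.3,2.2,0],[1.3,2.2,0],[1.3,2.2,0]],"turn":[[0,0,-8],[0,0,-16],[0,0,-24],[0,0,-32],[0,0,-32]],"gripper":[1,1,1,1,1]}'
python3 - <<'E'
from h import *
s=bot.observe();print(s['position'],s['force'])
d=save('wrist','w3.png')
for X in ([.6562,.2066,.2],[.562,.157,.2135],s['position']): print(proj(d,X))
E
```

```text
yaw 151.82 deg  Mz -0.079 F [ 0.6 -0.3 -0.1] pos [0.5621 0.1585 0.183 ] j7 0.29
clock: 22.75
position: [0.5623, 0.1589, 0.2959]
tool_rot: [3.14, 0.001, 2.65]
force: [-0.4, 0.2, -0.4]
grip_width: 0.0853
finger_force: 0.0
clock: 23.25
position: [0.6428, 0.1889, 0.2939]
tool_rot: [3.141, -0.0, 1.946]
force: [-0.2, 1.4, -0.7]
grip_width: 0.0125
finger_force: 0.0
clock: 23.75
position: [0.655, 0.2109, 0.2938]
tool_rot: [3.141, -0.0, 1.391]
force: [-0.4, -0.2, 0.3]
grip_width: -0.0001
finger_force: 0.0
[0.65499293 0.21090748 0.29376186] [-0.39529303 -0.23573086  0.30150509]
[324.58674663 208.17221233]
[212.61542022 297.33457459]
[322.6112558  261.64185923]
```

View pics/w3.png

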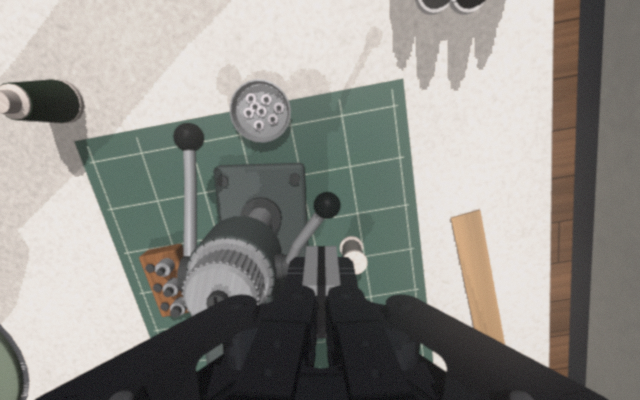

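The lock knob is at (327,206), within about 1 mm of the prediction. The closed fingers are just behind it in the image, so I go down onto it.

```bash
sed -i '/^import sys/,$d' m.py
python3 -m crank '{"travel":[[0.25,0.1,-2],[0.25,0.1,-4],[0.25,0.1,-6],[0.25,0.1,-7],[0.25,0.1,-7]],"turn":[[0,0,0],[0,0,0],[0,0,0],[0,0,0],[0,0,0]],"gripper":[1,1,1,1,1]}' >/dev/null; python3 m.py
python3 -m crank '{"travel":[[0,0,-0.7],[0,0,-1.4],[0,0,-2.1],[0,0,-2.8],[0,0,-3.5]],"turn":[[0,0,0],[0,0,0],[0,0,0],[0,0,0],[0,0,0]],"gripper":[1,1,1,1,1]}' >/dev/null; python3 m.py
python3 - <<'E'
from h import *
d=save('wrist','w4.png');b=save('side','s4.png')
cv2.imwrite('pics/c4.png',np.hstack([cv2.imread('pics/w4.png')[100:340,200:440],cv2.resize(cv2.imread('pics/s4.png')[110:190,270:370],(300,240))]))
E
```

```text
yaw 79.96 deg  Mz -0.045 F [ 0.5  0.2 -0.2] pos [0.6572 0.2112 0.2221] j7 -0.80
yaw 79.86 deg  Mz -0.016 F [0.7 3.7 4.5] pos [0.658  0.2123 0.1883] j7 -0.81
```

View pics/c4.png

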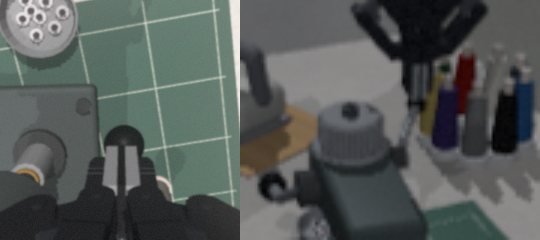

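The ball, at crop (123,138), is centred under the fingertips, and a 4.5 N contact force confirms it. I keep pressing.

```bash
python3 -m crank '{"travel":[[0,0,-0.6],[0,0,-1.2],[0,0,-1.8],[0,0,-2.4],[0,0,-3]],"turn":[[0,0,0],[0,0,0],[0,0,0],[0,0,0],[0,0,0]],"gripper":[1,1,1,1,1]}' >/dev/null; python3 m.py
python3 -m crank '{"travel":[[0,0,-0.5],[0,0,-0.8],[0,0,-1.1],[0,0,-1.2],[0,0,-1.2]],"turn":[[0,0,0],[0,0,0],[0,0,0],[0,0,0],[0,0,0]],"gripper":[1,1,1,1,1]}' >/dev/null; python3 m.py
```

```text
yaw 79.82 deg  Mz -0.032 F [0.4 1.3 3.3] pos [0.6576 0.2114 0.1574] j7 -0.83
yaw 79.81 deg  Mz 0.034 F [-0.8 -0.2 -0.4] pos [0.6575 0.2114 0.1459] j7 -0.83
```

```bash
python3 -m crank '{"travel":[[0,0,-0.2],[0,0,-0.4],[0,0,-0.5],[0,0,-0.5],[0,0,-0.5]],"turn":[[0,0,0],[0,0,0],[0,0,0],[0,0,0],[0,0,0]],"gripper":[1,1,1,1,1]}' >/dev/null; python3 m.py
python3 - <<'E'
from h import *
d=save('wrist','w5.png');b=save('side','s5.png')
cv2.imwrite('pics/c5.png',np.hstack([cv2.imread('pics/w5.png')[100:340,200:440],cv2.resize(cv2.imread('pics/s5.png')[110:190,270:370],(300,240))]))
E
```

```text
yaw 79.81 deg  Mz 0.053 F [-6.  -5.5 22.3] pos [0.6579 0.2115 0.1425] j7 -0.83
```

View pics/c5.png

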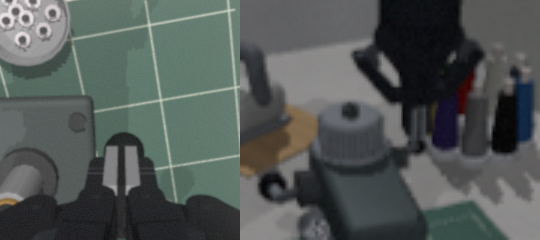

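The ball is still under the tips, and the force reaches 22 N at TCP z = 0.1425, the height expected at the stop. I lift off and verify.

```bash
python3 -m crank '{"travel":[[0,0,1],[0,0,4],[0,0,8],[0,0,12],[0,0,16]],"turn":[[0,0,0],[0,0,0],[0,0,0],[0,0,0],[0,0,0]],"gripper":[1,1,1,1,1]}' >/dev/null; python3 m.py
python3 -m crank '{"travel":[[0,-3,0],[0,-6,0],[0,-8,0],[0,-8,0],[0,-8,0]],"turn":[[0,0,0],[0,0,0],[0,0,0],[0,0,0],[0,0,0]],"gripper":[1,1,1,1,1]}'
python3 - <<'E'
from h import *
d=save('wrist','w6.png');b=save('side','s6.png')
k=np.array([.562,.157,0])+.083*np.array([.984,-.179,0])+.07*np.array([.179,.984,0])+[0,0,.133]
print(k,proj(d,k),proj(b,k))
cv2.imwrite('pics/c6.png',np.hstack([cv2.imread('pics/w6.png'),cv2.resize(cv2.imread('pics/s6.png')[120:220,270:310],(160,400))]))
E
```

```text
yaw 79.84 deg  Mz -0.036 F [0.4 0.6 0.4] pos [0.6573 0.2117 0.3027] j7 -0.77
clock: 27.5
position: [0.6576, 0.1317, 0.3011]
tool_rot: [-3.141, -0.001, 1.393]
force: [-0.4, 0.8, -0.3]
grip_width: 0.0003
finger_force: 0.0
[0.656202 0.211023 0.133   ] [304.05685491  92.83909286] [327.46070658 159.07847326]
```

View pics/c6.png

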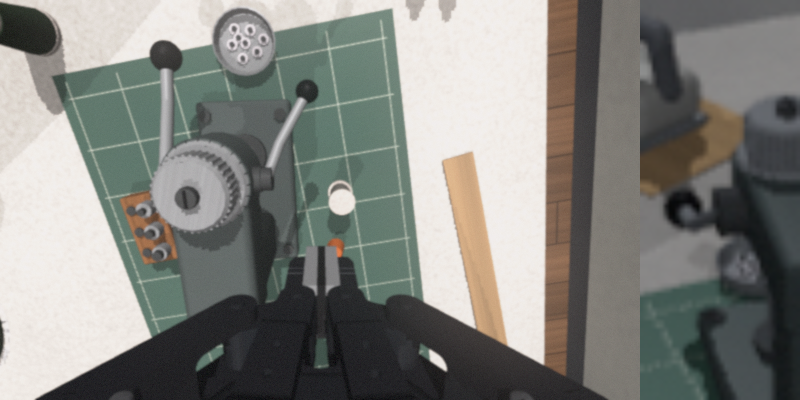

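The knob is at (307,91) in the wrist view, against (304,93) predicted for the locked position. The lever is down and everything else is where it was, so I hand in.

```bash
python3 -c "
from workcell import bot
print(bot.job_done())"
```

```text
the job is handed in; nothing more can be done
None
```

I turned the ring clockwise until the dies touched (torque peaked near 0.47 N m), backed it off 75° for five clicks, pressed the lock lever onto its stop, and handed the job in at about 28 s; the five clicks come from the angle turned, not from counting each one.

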